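# Hang and lock the part-carrier plate on the slanted stand

## Robot

A 6-joint arm with a two-finger parallel gripper is mounted at the origin on the work surface. World frame = base frame: x ahead of the robot, y to its left, z up, the work surface at z = 0. Lengths are in m, angles in rad, forces in N, time in s.
With the tool pointing down it reaches from about 0.225 to 0.875 m from the base axis. Payload 3.4 kg.
Tool frame: the origin (TCP) lies between the finger pads; the fingertips stand 14 mm ahead of it and the grasp point (between the pads) lies 5 mm behind it; z points along the fingers, y is the direction in which the jaws open and shut (so a half turn about z gives the same grasp; the last joint's range is limited). The gripper opens to 85 mm and grips with 20 to 120 N. Pads are 22 mm wide; open, the fingers measure 114 mm over their backs; the gripper's body (76 mm by 85 mm) begins 54 mm behind the grasp point. The pads swing forward as they close: fully open they stand 13 mm farther back than shut.
Start: joints at [-1.445, 0.276, 1.505, -0, 1.361, -0.121], TCP at [0.14, -0.558, 0.245] pointing down, gripper open.
Joint ranges: [-2.89, 2.89], [-0.75, 2.08], [0.22, 2.7], [-1.18, 4.32], [0.11, 2.71], [-2.7, 2.7]. Speed limits (rad/s): [2.57, 2.57, 3.14, 3.14, 3.14, 3.14].

## Interface

Orientations are given as a unit quaternion [w, x, y, z].
In Python, from rig import manip, get_image, job gives the robot as it stands. The module is installed in compiled form; this text tells all that it offers.
- The arm moves only by the tool step_arm, never from a script. Its argument "moves" is one flat list of numbers, 5 for each row, row after row: the shift along the tool's x, y, z as a fraction of full scale, then the turn about the tool's z as a fraction of full scale, then the gripper's target within -1 to 1 (shut at 1, half-way at 0, fully open at -1). In form: [dx, dy, dz, twist, hand, dx, dy, dz, twist, hand, ...]. A call has 1 to 5 rows; each row is the pose to reach, as a shift and turn from the pose commanded when the call began, along the tool's axes at that moment, turning the shorter way round; what a row does not reach only later rows make up. Full scale, the value 1, is 500 mm for a shift and pi rad for a turn. A row lasts 1/10 s, in which the tool goes at most 50 mm and 8.59 degrees, less where a joint would pass 70% of its speed; a pose out of reach is approached as far as the arm can. A call with a number of a shift or a turn outside -1 to 1 is refused whole. A call with a gripper value outside its range is refused whole. The fingers move at their own pace and stop on an object; "force" is the grip in N (left out, the last holds). Time passes only in rows, so rows that repeat a pose let the fingers close. It gives the time, the measured TCP pose, the force and the opening at its end, in the units of the state.
- manip.get_state(): the state, without advancing time (a new reading comes with each control period).
- get_image(name): name is "scene" or "top" or "wrist"; returns a dict with "frame" (384x512x3 uint8, blue, green, red), "fx", "fy", "cx", "cy" (pixels), "rvec" (rotation vector, rad) and "tvec" (3), from world to camera coordinates, as OpenCV has them; the wrist camera has in their place "T_tool_cam" (4x4, takes a point from camera to tool coordinates, whose origin is the TCP and whose axes are the flange's). Camera axes: x right, y down, z forward; pixel columns grow to the right and rows downward; lengths in m; the calibration is good to about 2 mm. A picture is of the moment at which its call begins: read the wrist's pose just before it. There is no depth.
- job.sign_off(): hands the job in, once; it reports no verdict.
The state is a dict: "clock": time; "qpos": joint angles; "qd": joint speeds; "effort": joint torques, N m; "position": TCP position; "ee_rot": TCP orientation; "contact_force": force on the tool from outside, world axes, zero at the start; "moment": the same for the moment, N m; "width": finger opening in m.
Only numpy, scipy, OpenCV 4.12 (cv2) and the standard library are available. Lean on these libraries where they do the work, as an engineer would, in place of code of your own. Each camera call takes 0.05 s, during which the arm holds its last target. There are 200 camera calls.

## Task

Hang the loose perforated carrier plate on the slanted stand: pass its two keyholes over the two screw heads and bring it down the slope until the screws sit fully home in the narrow slots and the plate lies flat on the rails. Then lock it: swing the cam lever beside it until the high point of the lobe bears squarely on the sprung bolt, so that the bolt stands in the notch of the plate's side. Leave the hexagonal blanks and the steel billet where they are.

Things in the scene. Friction and masses are not known exactly. Their poses are not given: they have to be found in the camera images.
- plate: Loose carrier plate, red sheet 180 x 150 x 5 mm, 0.35 to 0.6 kg, black bow handle on top, two keyholes, four round part holes near the lower edge; starts flat on the table. Origin: centre of its underside; x points to its top edge (goes uphill), y to the side with the notch, z out of the handle face. With the heads centred in the round openings its origin is at deck x = -37 mm, y = 0; home at x = -65 mm.
- keyhole_left (a point): Centre of a keyhole's round opening, on the underside: plate x = +37, y = +40 mm. The opening is 26 mm wide; a 13 mm wide slot runs from it towards plate +x and ends at x = +70 mm.
- keyhole_right (a point): The same for the other keyhole: plate x = +37, y = -40 mm.
- plate_handle (a point): Middle of the plate's handle bar, 35 mm above the underside, at plate x = -5, y = 0. The bar runs along plate y, 104 mm long, 14 mm thick along plate x, 12 mm high (top 41 mm above the underside), free for 24 mm beneath between two posts at y = +-45 mm.
- plate_seat (a point): Point of the plate midway between the two shanks when they are at the slot ends: plate x = +65, y = 0, on the underside. When the plate is home it coincides with the origin of deck.
- deck: Fixed sloping part of the stand, tilted 35 degrees: two 30 mm aluminium rails, centres 80 mm apart, from x = -178 to +58 mm. Origin: on the rails' upper surface, midway between the two shoulder screws. x points up the slope, y to the left seen looking uphill (the side of the cam lock), z square out of the slope. Released on it, the plate may slide down by itself or stick.
- screw_left (a point): Top centre of a shoulder screw's head: deck x = 0, y = +40 mm, 14 mm above the rails. Head 20 mm diameter, its underside 8 mm above the rails; shank 10 mm diameter.
- screw_right (a point): The same for the other screw: deck x = 0, y = -40 mm.
- cam (a joint): Angle (rad) of the cam on its pivot at deck x = -70, y = +139 mm, axis square out of the slope, growing anticlockwise seen from above. At 0 the lever points to deck +y and the lobe down the slope; at 1.571 the lever points down the slope and the lobe's high point bears squarely on the bolt. Range -0.6 to 2.1, no stop at the high point; 2 to 6 N at the grip turns it, friction holds it near the high point.
- cam_pin (a point): Point on the upright round grip of the cam lever, 65 mm from the pivot, 35 mm above the rail surface. The grip is a black cylinder 16 mm diameter from 18 to 52 mm above the rail surface, its axis square out of the slope. The flat lever below it reaches 18 mm, the pivot screw 23 mm above the rail surface.
- bolt_nose (a point): Middle of the bolt's nose, which is 12 mm wide and 10 mm high. Withdrawn it stands 8 mm off the side edge of the plate, at deck x = -70, y = +83 mm; pushed out, at y = +69 mm. Guide blocks 16 mm high surround it at deck x = -97 to -43, y = 84 to 102 mm.
- cam_lobe (a point): High point of the cam's lobe, 30 mm from the pivot (the round part of the cam has 16 mm radius).
- lock_bolt (a joint): Travel (m) of the sprung steel bolt, the cam's follower, towards the plate: 0 withdrawn, 0.014 pushed out by the cam's high point. A spring draws it back with 5 to 10 N.
- plate_notch (a point): Middle of the mouth of the notch in the plate's +y side edge (plate x = -5, y = +75 mm); the notch is 20 mm wide and 10 mm deep.
- hex_a: White hexagonal plastic blank, 50 mm across flats, 45 mm high with an 8 mm high boss on top, beyond the plate's top edge; leave it. Origin at the centre of its underside.
- hex_b: A second such blank next to it; leave it.
- billet: Turned steel billet 70 mm diameter, 80 mm high with a 20 mm stub on top up to 105 mm, beside the stand, on the side away from the cam; leave it. Origin at the centre of its underside.
There are look-alikes about, which are no part of the job. Of the things like the plate, leave any that is purple or turquoise; of the rest the larger one is meant.

How it is judged:
On the way, in this order (a step that is already met when the one before it is completed fails the run):
1. the plate hangs home on both screws, flat on the rails (x of plate_seat in the frame of deck between -0.004 and 0.004 m and y of plate_seat in the frame of deck between -0.004 and 0.004 m and z of plate_seat in the frame of deck below 0.003 m and angle between the z axis of plate and the z axis of deck, either way round below 0.05 rad), for 0.2 s.
2. the cam has pushed the bolt out (value of joint lock_bolt above 0.0125 m and value of joint cam above 1.3 rad), for 0.2 s.
At the end, for the whole second after the job is handed in: The plate hangs at rest with both screws within 4 mm of the ends of its narrow slots, flat on the rails (within 3 mm and 0.05 rad); the cam stands within 0.26 rad of its high point (joint 1.31 to 1.83) and the bolt is out by more than 12.5 mm, in the plate's notch (all of step 1 and z of plate_seat in the frame of deck above -0.003 m and angle between the x axis of plate and the x axis of deck, either way round below 0.08 rad and value of joint cam between 1.31 and 1.83 rad and value of joint lock_bolt above 0.0125 m and linear speed of plate below 0.01 m/s); the robot touches nothing.
It fails at once if a hexagonal blank or the billet was moved more than 20 mm (distance of any of hex_a, hex_b, billet from where it was at the start of the episode above 0.02 m).
It also fails if it takes over 59 s, if anything falls off the work surface, if the arm or the gripper's body presses on something with over 40 N, if the wrist force passes 120 N, or if a joint passes its speed limit or range.

## Working session

There is one attempt and no reset: what is moved stays moved. The work goes in short steps, Python scripts to look and compute and a tool call to move; the robot and the scene stay as the last step left them, time stands still between calls to the robot, and variables do not carry over. Pictures are saved under pics/ and viewed, about 8 in all and at most 12, crops included, and the job is handed in when it is done.

Besides the shell and the picture viewer there is one more tool, called after ">>>" as name(argument=value, ...) on one line, values as JSON. step_arm: Moves the arm, as the interface text tells. Its arguments: {"type":"object","properties":{"moves":{"type":"array","items":{"type":"number","minimum":-1,"maximum":1}},"force":{"type":"number"}},"required":["moves"]}

```bash
mkdir -p pics; python3 - <<'E'
from rig import manip,get_image
import cv2,numpy as np,pickle
s=manip.get_state();print(s)
d={}
for n in("scene","top"):
    i=get_image(n);d[n]=i;cv2.imwrite(f'pics/{n}0.png',cv2.resize(i['frame'],(800,600),interpolation=cv2.INTER_CUBIC))
    print(n,[i[k] for k in('fx','fy','cx','cy','rvec','tvec')])
pickle.dump(d,open('cal.pkl','wb'))
E
```

```text
{'clock': 0.0, 'qpos': array([-1.44501093e+00,  2.76595289e-01,  1.50614851e+00,  5.06601792e-05,
        1.36070374e+00, -1.21008169e-01]), 'qd': array([-0.00122282, -0.00036332,  0.00015787, -0.00088854, -0.00191186,
       -0.00123696]), 'effort': array([ 5.36900679e-04, -4.16774189e+01, -2.45805287e+01, -3.82080501e-06,
        1.11978455e-02, -5.16257757e-07]), 'position': array([ 0.1404129 , -0.55706642,  0.2444334 ]), 'ee_rot': array([-9.27501049e-04,  9.92396499e-01,  1.23078546e-01,  2.25528378e-05]), 'contact_force': array([ 0.22741406,  0.56783641, -0.58918543]), 'moment': array([-0.01036292, -0.03707115,  0.0025346 ]), 'width': 0.08511185372472002}
scene [351.91830690150647, 351.91830690150647, 249.4748779598812, 192.34571366767418, array([ 2.11073065,  0.7423193 , -0.35148839]), array([-0.40114133, -0.14392374,  1.33970924])]
top [380.7779917354763, 380.7779917354763, 260.5565830781053, 185.99871738793854, array([ 2.17414822, -2.17736125,  0.11320824]), array([-0.02825106,  0.54997335,  1.03153615])]
```

View pics/scene0.png

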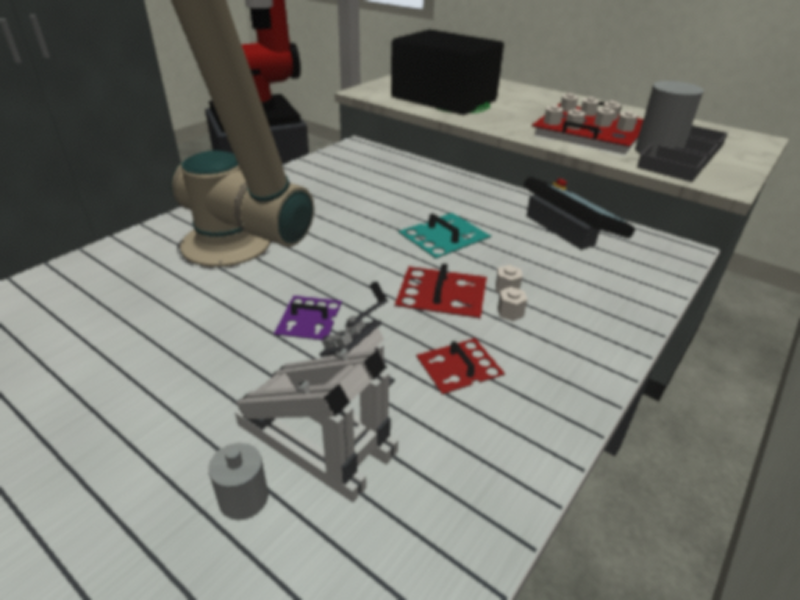

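View pics/top0.png

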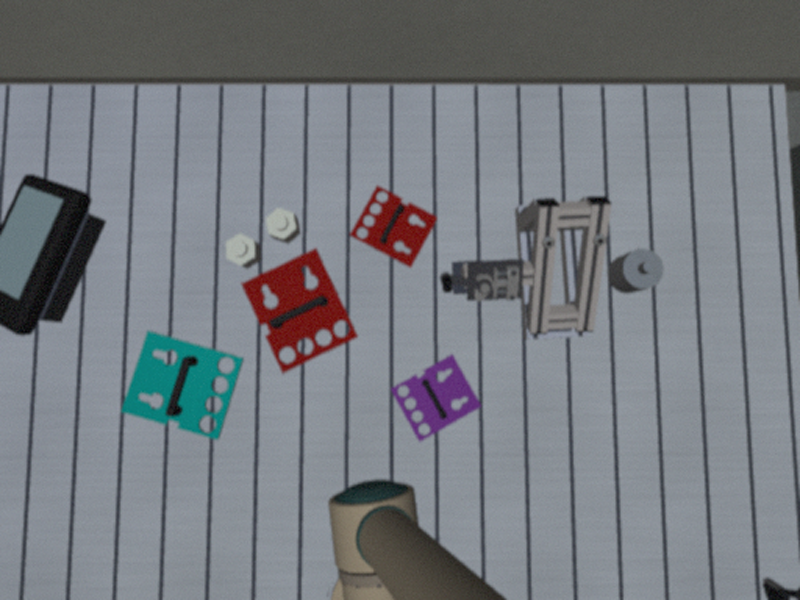

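The scene view shows the large red plate, between the hexes and the purple plate at about (440,290). The stand is at (320,390), with its cam lever at (370,300). In the top view the plate is at (300,310), with its keyholes toward the hexes, and the stand is at (565,265). The stand's uphill end is at the top of that view, so uphill is +x, and the cam is on the left.

```bash
python3 - <<'E'
import cv2,numpy as np,pickle
d=pickle.load(open('cal.pkl','rb'))
t=d['top']['frame'];s=d['scene']['frame']
r=lambda a,k:cv2.resize(a,None,fx=k,fy=k,interpolation=cv2.INTER_CUBIC)
def grid(im,x0,y0,k):
    for v in range(0,im.shape[1],int(20*k)):cv2.putText(im,str(int(x0+v/k)),(v,10),0,.4,(0,255,255),1);cv2.line(im,(v,0),(v,4),(0,255,255),1)
    for v in range(0,im.shape[0],int(20*k)):cv2.putText(im,str(int(y0+v/k)),(0,v+10),0,.4,(0,255,0),1)
    return im
cv2.imwrite('pics/a.png',grid(r(t[120:220,278:428],5),278,120,5))
A=grid(r(s[180:320,145:260],4),145,180,4);B=np.zeros((A.shape[0],340,3),np.uint8);p=grid(r(t[155:242,150:235],4),150,155,4);B[:p.shape[0]]=p
cv2.imwrite('pics/b.png',np.hstack([A,B]))
h=cv2.cvtColor(t,cv2.COLOR_BGR2HSV);m=(((h[...,0]<8)|(h[...,0]>172))&(h[...,1]>130)).astype(np.uint8)
for c in cv2.findContours(m,0,2)[0]:
    if cv2.contourArea(c)>300:print(cv2.contourArea(c),cv2.minAreaRect(c),cv2.boxPoints(cv2.minAreaRect(c)).tolist())
E
```

```text
3057.5 ((191.41290283203125, 198.09390258789062), (62.643306732177734, 52.702186584472656), 64.65382385253906) [[154.19004821777344, 181.06788635253906], [201.8190155029297, 158.5067901611328], [228.63575744628906, 215.1199188232422], [181.0067901611328, 237.68101501464844]]
1107.0 ((254.97642517089844, 146.04244995117188), (35.74332046508789, 35.451934814453125), 29.05460548400879) [[230.74530029296875, 152.85848999023438], [247.96229553222656, 121.867919921875], [279.2075500488281, 139.22640991210938], [261.99053955078125, 170.21697998046875]]
```

View pics/a.png

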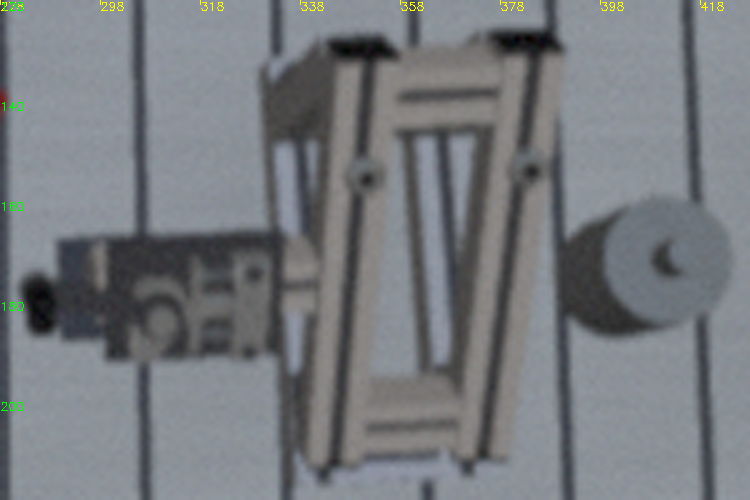

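View pics/b.png

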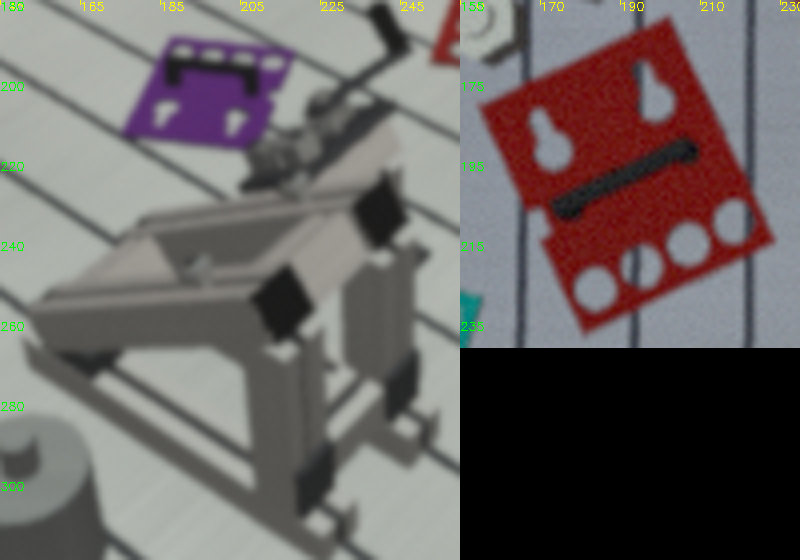

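The top crop shows the screw heads at crop (367,178) and (528,169). The rails run from caps at v≈55 to lower ends at v≈463. The cam pivot is at (160,318) and the lever grip at (40,305). In the second crop, the scene half gives the screws at (200,268) and (296,185). The plate half shows the notch on the left side.

```bash
cat > h.py <<'E'
import cv2,numpy as np,pickle
from scipy.optimize import least_squares
from scipy.spatial.transform import Rotation as R
c=np.cos;s=np.sin;T35=np.radians(35)
def proj(i,P):
    return cv2.projectPoints(np.asarray(P,float).reshape(-1,3),np.asarray(i['rvec'],float),np.asarray(i['tvec'],float),np.array([[i['fx'],0,i['cx']],[0,i['fy'],i['cy']],[0,0,1]]),None)[0].reshape(-1,2)
def deckR(yaw): return (R.from_euler('z',yaw)*R.from_euler('y',-T35)).as_matrix()
def deck(p,P): return np.asarray(P,float)@deckR(p[3]).T+np.asarray(p[:3])
E
python3 - <<'E'
from h import *
d=pickle.load(open('cal.pkl','rb'))
ft=lambda L:(np.array(L,float)+.5)/5-.5+[278,120]
fs=lambda L:(np.array(L,float)+.5)/4-.5+[145,180]
mm=.001
DT=np.array([[0,40,14],[0,-40,14],[-178,40,0],[-178,-40,0],[58,40,0],[58,-40,0]])*mm
IT=ft([[367,178],[528,169],[328,466],[482,461],[367,57],[534,53]])
DS=np.array([[0,-40,14],[0,40,14],[58,-40,0],[58,40,0]])*mm
IS=fs([[200,268],[296,185],[266,278],[370,191]])
f=lambda p:np.r_[(proj(d['top'],deck(p,DT))-IT).ravel(),(proj(d['scene'],deck(p,DS))-IS).ravel()]
r=least_squares(f,[.5,-.3,.15,0],loss='soft_l1');print('deck',r.x.round(4));print(f(r.x).reshape(-1,2).round(1).tolist())
# plate
PC=np.array([[90,75,5],[90,-75,5],[-90,-75,5],[-90,75,5]])*mm
IP=np.array([[154.2,181.07],[201.8,158.5],[228.6,215.1],[181,237.7]])
pl=lambda p,P:np.asarray(P)@R.from_euler('z',p[2]).as_matrix().T+[p[0],p[1],0]
g=lambda p:(proj(d['top'],pl(p,PC))-IP).ravel()
q=least_squares(g,[.5,0.2,.4]);print('plate',q.x.round(4),g(q.x).round(1),'bar',pl(q.x,[[-.005,0,.035]]).round(4))
print('bar px',((proj(d['top'],pl(q.x,[[-.005,0,.041]]))-[150,155])*4).round(0))
p=r.x
print('pivot px',((proj(d['top'],deck(p,[[-.07,.139,.023]]))-[278,120])*5).round(), [((proj(d['top'],deck(p,[[-.07-.065*s(a),.139+.065*c(a),.052]]))-[278,120])*5).round().tolist() for a in(-.3,0,.3)])
np.save('fit.npy',np.r_[r.x,q.x])
i=None
from rig import manip
st=manip.get_state();w,x,y,z=st['ee_rot'];M=R.from_quat([x,y,z,w]).as_matrix();print(M.round(3),st['position'])
E
```

```text
deck [ 0.6218 -0.2869  0.1527  0.0431]
[[-0.6, -0.1], [-0.2, 0.3], [0.5, 0.1], [-0.9, -0.2], [0.1, -0.3], [-0.1, -0.9], [-2.2, -0.8], [-1.4, -0.8], [1.1, 1.0], [-0.2, 0.6]]
plate [0.5186 0.1661 0.4504] [-0.3 -0.2  0.2 -0.5  0.5 -0.1 -0.4  0.8] bar [[0.5141 0.1639 0.035 ]]
bar px [[160. 175.]]
pivot px [[158. 319.]] [[[39.0, 319.0]], [[33.0, 354.0]], [[39.0, 387.0]]]
[[ 0.97   0.244 -0.   ]
 [ 0.244 -0.97   0.002]
 [ 0.    -0.002 -1.   ]] [ 0.14038208 -0.55715875  0.24452485]
```

```bash
cat >> h.py <<'E'
def pose():
    from rig import manip
    st=manip.get_state();w,x,y,z=st['ee_rot'];return st,R.from_quat([x,y,z,w]).as_matrix(),st['position']
def go(tgt,yaw_y):
    """fractions to bring TCP to tgt with tool y at world angle yaw_y"""
    st,M,p=pose();d=M.T@(np.asarray(tgt)-p)/.5
    a=np.arctan2(M[1,1],M[0,1]);w=(yaw_y-a+np.pi)%(2*np.pi)-np.pi
    print('t',round(st['clock'],2),'p',p.round(4),'yaw',a.round(3),'q6',st['qpos'][5].round(2),'F',st['contact_force'].round(1),'w',round(st['width'],4),'GO',d.round(4),(-w/np.pi).round(4))
E
```

>>> step_arm(moves=[0.29, -0.33, 0, -0.15, -1, 0.29, -0.33, 0, -0.15, -1, 0.29, -0.33, 0, -0.15, -1, 0.29, -0.33, 0, -0.15, -1, 0.29, -0.33, 0, -0.15, -1])

```text
clock: 0.6
position: [0.2415, -0.3575, 0.2449]
ee_rot: [-0.002, 0.936, 0.353, 0.001]
contact_force: [0.3, -0.5, -0.1]
width: 0.0851
```

```bash
python3 -c "
from h import *
go([.47,.145,.245],.45)"
```

```text
t 0.6 p [ 0.2415 -0.3575  0.2449] yaw -0.85 q6 -0.29 F [ 0.3 -0.5 -0.1] w 0.0851 GO [ 1.0066 -0.4536  0.0031] -0.4139
```

>>> step_arm(moves=[0.44, -0.2, 0, -0.18, -1, 0.44, -0.2, 0, -0.18, -1, 0.44, -0.2, 0, -0.18, -1, 0.44, -0.2, 0, -0.18, -1, 0.44, -0.2, 0, -0.18, -1])

```text
clock: 1.1
position: [0.3408, -0.1397, 0.2452]
ee_rot: [-0.0, 0.8, 0.599, 0.0]
contact_force: [0.5, -0.8, 0.6]
width: 0.0855
```

```bash
python3 -c "
from h import *
go([.49,.15,.245],.45)"
```

```text
t 1.1 p [ 0.3408 -0.1397  0.2452] yaw -0.285 q6 -0.29 F [ 0.5 -0.8  0.6] w 0.0855 GO [0.6399 0.1235 0.0007] -0.234
```

>>> step_arm(moves=[0.64, 0.124, 0, -0.234, -1, 0.64, 0.124, 0, -0.234, -1, 0.64, 0.124, 0, -0.234, -1, 0.64, 0.124, 0, -0.234, -1, 0.64, 0.124, 0, -0.234, -1])

```text
clock: 1.6
position: [0.4561, 0.0819, 0.2451]
ee_rot: [0.0, 0.53, 0.848, -0.0]
contact_force: [0.5, -0.7, 0.3]
width: 0.085
```

>>> step_arm(moves=[0, 0, 0, 0, -1, 0, 0, 0, 0, -1])

```text
clock: 1.8
position: [0.4554, 0.0806, 0.2446]
ee_rot: [-0.001, 0.531, 0.847, -0.001]
contact_force: [-0.8, -0.4, -0.6]
width: 0.0853
```

```bash
python3 - <<'E'
from h import *
from rig import get_image
go([.514,.164,.1],.45)
st,M,p=pose();i=get_image('wrist');pickle.dump((M,p,i),open('w1.pkl','wb'));print(i['T_tool_cam'].round(3),i['fx'],i['cx'],i['cy'])
cv2.imwrite('pics/w1.png',cv2.resize(i['frame'],(768,576),interpolation=cv2.INTER_CUBIC))
E
```

```text
t 1.8 p [0.4554 0.0806 0.2446] yaw 0.45 q6 -0.42 F [-0.8 -0.4 -0.6] w 0.0853 GO [0.0991 0.1786 0.2889] 0.0001
[[ 0.    -0.95  -0.313  0.082]
 [ 1.     0.    -0.    -0.001]
 [ 0.    -0.313  0.95  -0.129]
 [ 0.     0.     0.     1.   ]] 271.17337185162376 252.52098069383095 188.7380675054854
```

View pics/w1.png

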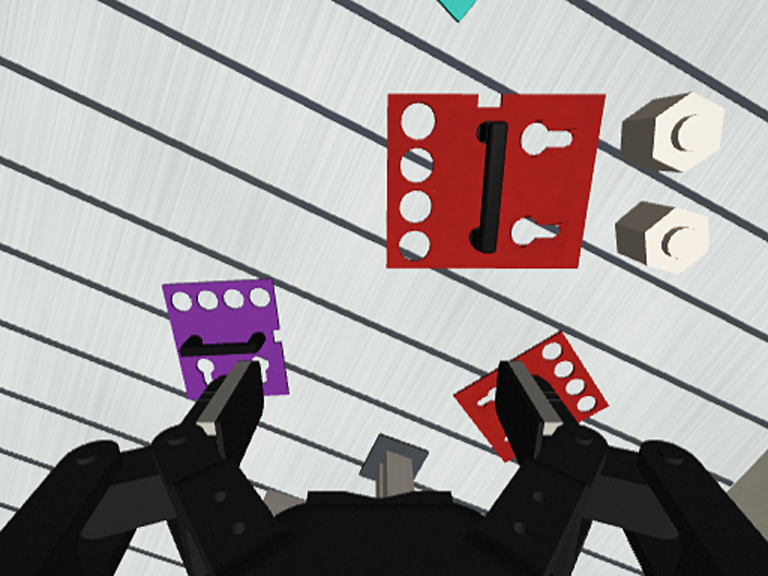

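The wrist view shows the red plate with corners at (388,94), (606,95), (579,268) and (387,267). The notch is at the top of the image, on the +y side.

```bash
cat >> h.py <<'E'
def wproj(w,P):
    M,p,i=w;T=i['T_tool_cam'];Rw=M@T[:3,:3];t=M@T[:3,3]+p
    X=(np.asarray(P,float).reshape(-1,3)-t)@Rw
    return np.c_[i['fx']*X[:,0]/X[:,2]+i['cx'],i['fy']*X[:,1]/X[:,2]+i['cy']]
E
python3 - <<'E'
from h import *
w=pickle.load(open('w1.pkl','rb'))
PC=np.array([[-90,75,5],[90,75,5],[90,-75,5],[-90,-75,5]])*.001
IP=(np.array([[388,93.5],[606,94.5],[579.5,268.5],[387,267.5]])+.5)/1.5-.5
pl=lambda p,P:np.asarray(P)@R.from_euler('z',p[2]).as_matrix().T+[p[0],p[1],0]
g=lambda p:(wproj(w,pl(p,PC))-IP).ravel()
q=least_squares(g,[.5,0.2,.4]);bar=pl(q.x,[[-.005,0,.035]])[0];print('plate',q.x.round(4),g(q.x).round(1),'bar',bar.round(4))
print('bar px',wproj(w,bar+[0,0,.006])*1.5)
f=np.load('fit.npy');f[4:]=q.x;np.save('fit.npy',f)
go([bar[0],bar[1],.12],q.x[2])
E
```

```text
plate [0.5202 0.1677 0.4493] [ 0.3  0.1  0.3 -0.4 -0.7 -0.   0.1  0.4] bar [0.5157 0.1655 0.035 ]
bar px [[494.56235149 190.38735173]]
t 1.85 p [0.455  0.0796 0.2447] yaw 0.448 q6 -0.42 F [-0.5 -0.2  1.2] w 0.0855 GO [0.1024 0.1844 0.249 ] -0.0004
```

>>> step_arm(moves=[0.102, 0.185, 0.249, 0, -1, 0.102, 0.185, 0.249, 0, -1, 0.102, 0.185, 0.249, 0, -1, 0.102, 0.185, 0.249, 0, -1, 0.102, 0.185, 0.249, 0, -1])

```text
clock: 2.35
position: [0.5161, 0.1644, 0.1191]
ee_rot: [-0.001, 0.533, 0.846, -0.002]
contact_force: [0.0, -0.9, 0.3]
width: 0.0855
```

```bash
python3 -c "
from h import *
go([.5157,.1655,.038],.4493)"
```

```text
t 2.35 p [0.5161 0.1644 0.1191] yaw 0.447 q6 -0.27 F [ 0.  -0.9  0.3] w 0.0855 GO [0.0022 0.0009 0.1623] -0.0008
```

>>> step_arm(force=50, moves=[0.002, 0.001, 0.1, 0, -1, 0.002, 0.001, 0.163, 0, -1, 0.002, 0.001, 0.163, 0, -1, 0.002, 0.001, 0.163, 0, 1, 0.002, 0.001, 0.163, 0, 1])

```text
clock: 2.85
position: [0.519, 0.1664, 0.0421]
ee_rot: [0.002, 0.533, 0.846, 0.002]
contact_force: [0.4, -0.6, 0.0]
width: 0.0591
```

>>> step_arm(moves=[0, 0, 0, 0, 1, 0, 0, 0, 0, 1, 0, 0, 0, 0, 1, 0, 0, 0, 0, 1, 0, 0, 0, 0, 1])

```text
clock: 3.35
position: [0.5171, 0.1668, 0.0404]
ee_rot: [0.0, 0.532, 0.847, -0.0]
contact_force: [-1.9, -1.1, 6.9]
width: 0.0122
```

```bash
python3 -c "
from h import *
go([.5157,.1655,.038],.4493)"
```

```text
t 3.35 p [0.5171 0.1668 0.0404] yaw 0.448 q6 -0.26 F [-1.9 -1.1  6.9] w 0.0122 GO [-0.0011 -0.0036  0.0048] -0.0003
```

>>> step_arm(moves=[0, 0, -0.1, 0, 1, 0, 0, -0.2, 0, 1, 0, 0, -0.3, 0, 1, 0, 0, -0.4, 0, 1, 0, 0, -0.48, 0, 1])

```text
clock: 3.85
position: [0.5169, 0.1671, 0.2819]
ee_rot: [0.001, 0.532, 0.847, 0.001]
contact_force: [1.0, 0.8, -3.4]
width: 0.0128
```

```bash
cat > plan.py <<'E'
from h import *
f=np.load('fit.npy');D=f[:4]
def bar(phi,edge,off=0):
    a=np.radians(phi);return deck(D,np.array([edge-95*c(a)+35*s(a),0,95*s(a)+35*c(a)+off])/1000)
E
python3 - <<'E'
from plan import *
for e in(53,):
  for ph in(35,25,15,8,0):print(ph,bar(ph,e).round(4))
t=bar(35,53);go([t[0],t[1],.29],D[3])
E
```

```text
35 [ 0.5703 -0.2892  0.2181]
25 [ 0.5656 -0.2894  0.2011]
15 [ 0.564  -0.2894  0.1835]
8 [ 0.5647 -0.2894  0.1711]
0 [ 0.5674 -0.2893  0.1573]
t 3.85 p [0.5169 0.1671 0.2819] yaw 0.448 q6 -0.26 F [ 1.   0.8 -3.4] w 0.0128 GO [-0.8686 -0.2992 -0.0162] 0.129
```

>>> step_arm(moves=[-0.434, -0.15, -0.016, 0.064, 1, -0.434, -0.15, -0.016, 0.064, 1, -0.434, -0.15, -0.016, 0.064, 1, -0.434, -0.15, -0.016, 0.064, 1, -0.434, -0.15, -0.016, 0.064, 1])

```text
clock: 4.35
position: [0.5431, -0.0646, 0.2866]
ee_rot: [0.0, 0.615, 0.788, -0.001]
contact_force: [0.6, 1.2, -3.8]
width: 0.0129
```

```bash
python3 - <<'E'
from plan import *
t=bar(35,53);go([t[0],t[1],.29],D[3])
E
```

```text
t 4.35 p [ 0.5431 -0.0646  0.2866] yaw 0.245 q6 -0.49 F [ 0.6  1.2 -3.8] w 0.0129 GO [-0.4489 -0.0561 -0.0061] 0.0642
```

>>> step_arm(moves=[-0.449, -0.056, -0.006, 0.064, 1, -0.449, -0.056, -0.006, 0.064, 1, -0.449, -0.056, -0.006, 0.064, 1, -0.449, -0.056, -0.006, 0.064, 1, -0.449, -0.056, -0.006, 0.064, 1])

```text
clock: 4.85
position: [0.5708, -0.29, 0.2888]
ee_rot: [-0.0, 0.692, 0.722, -0.001]
contact_force: [-0.6, 0.0, -2.7]
width: 0.0123
```

>>> step_arm(moves=[0, 0, 0, 0, 1, 0, 0, 0, 0, 1])

```text
clock: 5.05
position: [0.5706, -0.2856, 0.2888]
ee_rot: [-0.002, 0.691, 0.723, 0.0]
contact_force: [-0.6, 0.4, -3.5]
width: 0.0127
```

```bash
python3 - <<'E'
from plan import *
from rig import get_image
t=bar(35,53);go([t[0],t[1],.29],D[3])
st,M,p=pose();a=get_image('top');b=get_image('scene');pickle.dump((M,p,a,b),open('h1.pkl','wb'))
# predicted corners of held plate
B=p-[0,0,.0054];px=M[:,1];py=np.array([-px[1],px[0],0])
C=[B+px*(u+5)/1000+py*v/1000+np.array([0,0,z-35])/1000 for u,v,z in((90,75,5),(90,-75,5),(-90,-75,5),(-90,75,5))]
print((proj(a,C)).round(1).tolist(),(proj(b,C)).round(1).tolist())
r=lambda a,k:cv2.resize(a,None,fx=k,fy=k,interpolation=cv2.INTER_CUBIC)
A=r(a['frame'][110:230,315:415],4);S=r(b['frame'][140:320,140:240],4)[:480]
S=r(b['frame'][170:290,150:250],4)
cv2.imwrite('pics/h1.png',np.hstack([A,S]))
E
```

```text
t 5.05 p [ 0.5706 -0.2856  0.2888] yaw 0.045 q6 -0.62 F [-0.6  0.4 -3.5] w 0.0127 GO [-0.0071 -0.0009 -0.0023] 0.0005
[[341.2, 125.8], [408.4, 122.8], [415.4, 203.7], [346.8, 206.9]] [[246.6, 193.3], [197.5, 233.3], [131.9, 196.6], [183.9, 165.0]]
```

View pics/h1.png

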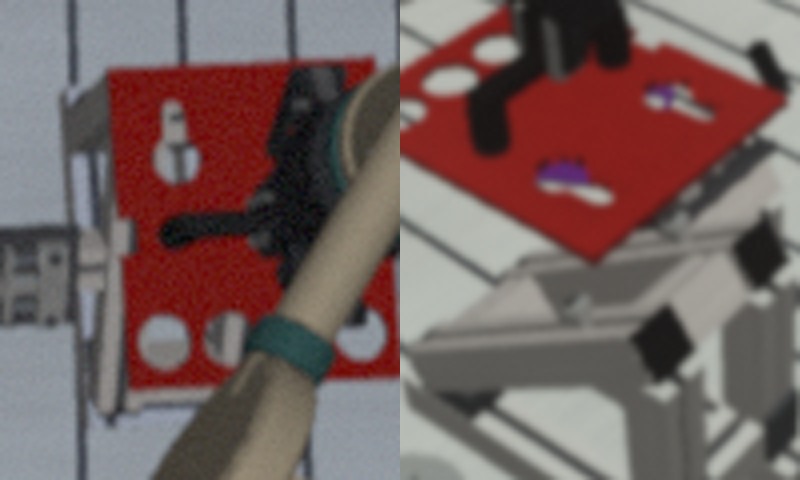

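>>> step_arm(moves=[-0.006, 0.002, 0.05, 0, 1, -0.006, 0.002, 0.08, 0, 1, -0.006, 0.002, 0.11, 0, 1, -0.006, 0.002, 0.11, 0, 1, -0.006, 0.002, 0.11, 0, 1])

```text
clock: 5.65
position: [0.5724, -0.2874, 0.2357]
ee_rot: [-0.0, 0.69, 0.724, 0.0]
contact_force: [-0.8, 0.3, -3.7]
width: 0.0127
```

```bash
python3 - <<'E'
from plan import *
f[0]+=.0015;f[1]+=.0005;np.save('fit.npy',f);D=f[:4]
for ph in(35,25,15,8,0):
    t=bar(ph,53);go(t+[0,0,.0054],D[3])
E
```

```text
t 5.65 p [ 0.5724 -0.2874  0.2357] yaw 0.047 q6 -0.62 F [-0.8  0.3 -3.7] w 0.0127 GO [-0.0025 -0.0014  0.0244] 0.0013
t 5.65 p [ 0.5724 -0.2874  0.2357] yaw 0.047 q6 -0.62 F [-0.8  0.3 -3.7] w 0.0127 GO [-0.0024 -0.0107  0.0585] 0.0013
t 5.65 p [ 0.5724 -0.2874  0.2357] yaw 0.047 q6 -0.62 F [-0.8  0.3 -3.7] w 0.0127 GO [-0.0024 -0.0139  0.0936] 0.0013
t 5.65 p [ 0.5724 -0.2874  0.2357] yaw 0.047 q6 -0.62 F [-0.8  0.3 -3.7] w 0.0127 GO [-0.0024 -0.0125  0.1183] 0.0013
t 5.65 p [ 0.5724 -0.2874  0.2357] yaw 0.047 q6 -0.62 F [-0.8  0.3 -3.7] w 0.0127 GO [-0.0025 -0.0072  0.1461] 0.0013
```

>>> step_arm(force=20, moves=[-0.002, -0.001, 0.024, 0.001, 1, -0.002, -0.006, 0.042, 0.001, 1, -0.002, -0.011, 0.058, 0.001, 1, -0.002, -0.011, 0.058, 0.001, 1])

```text
clock: 6.05
position: [0.5692, -0.2902, 0.2084]
ee_rot: [0.004, 0.692, 0.722, 0.002]
contact_force: [0.3, 2.1, 7.7]
width: 0.0128
```

```bash
python3 - <<'E'
from plan import *
for ph in(25,15,8,0):
    t=bar(ph,53);go(t+[0,0,.0054],D[3])
E
```

```text
t 6.05 p [ 0.5692 -0.2902  0.2084] yaw 0.042 q6 -0.62 F [0.3 2.1 7.7] w 0.0128 GO [ 0.0029 -0.0041  0.0038] -0.0003
t 6.05 p [ 0.5692 -0.2902  0.2084] yaw 0.042 q6 -0.62 F [0.3 2.1 7.7] w 0.0128 GO [ 0.0029 -0.0076  0.0389] -0.0003
t 6.05 p [ 0.5692 -0.2902  0.2084] yaw 0.042 q6 -0.62 F [0.3 2.1 7.7] w 0.0128 GO [ 0.003  -0.0064  0.0636] -0.0003
t 6.05 p [ 0.5692 -0.2902  0.2084] yaw 0.042 q6 -0.62 F [0.3 2.1 7.7] w 0.0128 GO [ 0.0031 -0.0013  0.0914] -0.0003
```

>>> step_arm(moves=[0.002, -0.004, 0.01, 0, 1, 0.002, -0.006, 0.02, 0, 1, 0.002, -0.007, 0.03, 0, 1, 0.002, -0.007, 0.03, 0, 1])

```text
clock: 6.45
position: [0.566, -0.2902, 0.1946]
ee_rot: [0.005, 0.692, 0.722, 0.002]
contact_force: [-1.1, -0.2, 10.0]
width: 0.0123
```

```bash
python3 - <<'E'
from plan import *
from rig import get_image
for ph in(15,8,0):
    t=bar(ph,53);go(t+[0,0,.0054],D[3])
i=get_image('scene');a=get_image('top')
k=lambda x:cv2.resize(x,None,fx=4,fy=4,interpolation=cv2.INTER_CUBIC)
cv2.imwrite('pics/t1.png',np.hstack([k(a['frame'][110:230,325:415]),k(i['frame'][170:290,145:255])]))
E
```

```text
t 6.45 p [ 0.566  -0.2902  0.1946] yaw 0.042 q6 -0.63 F [-1.1 -0.2 10. ] w 0.0123 GO [ 0.0027 -0.001   0.0115] -0.0003
t 6.45 p [ 0.566  -0.2902  0.1946] yaw 0.042 q6 -0.63 F [-1.1 -0.2 10. ] w 0.0123 GO [0.0028 0.0002 0.0362] -0.0003
t 6.45 p [ 0.566  -0.2902  0.1946] yaw 0.042 q6 -0.63 F [-1.1 -0.2 10. ] w 0.0123 GO [0.0029 0.0052 0.064 ] -0.0003
```

View pics/t1.png

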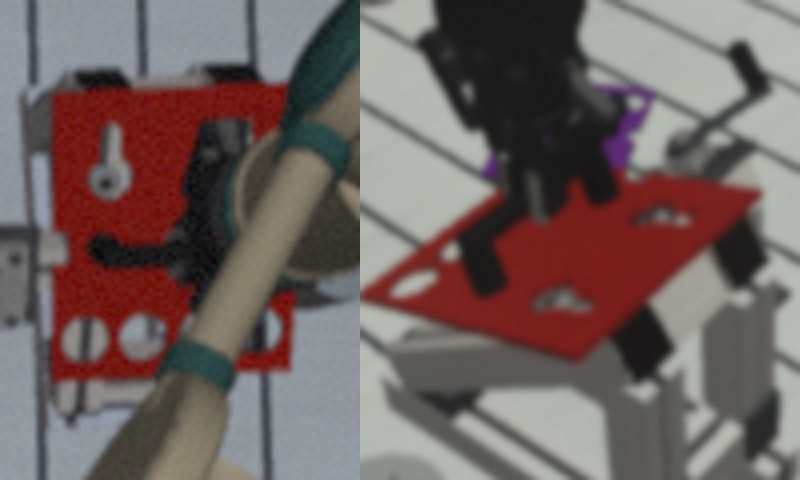

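The plate is tilting onto the stand. In the left half the screw socket shows at (103,184), inside the keyhole opening centred at about (110,179). Height parallax accounts for that offset.

>>> step_arm(moves=[0.003, -0.001, 0.012, 0, 1, 0.003, -0.001, 0.024, 0, 1, 0.003, 0, 0.036, 0, 1, 0.003, 0.001, 0.043, 0, 1, 0.003, 0.001, 0.043, 0, 1])

```text
clock: 7.05
position: [0.5657, -0.2888, 0.172]
ee_rot: [0.004, 0.692, 0.722, 0.001]
contact_force: [0.0, -0.3, 7.2]
width: 0.0128
```

```bash
python3 - <<'E'
from plan import *
for ph in(8,0):
    t=bar(ph,53);go(t+[0,0,.0054],D[3])
E
```

```text
t 7.05 p [ 0.5657 -0.2888  0.172 ] yaw 0.042 q6 -0.62 F [ 0.  -0.3  7.2] w 0.0128 GO [-0.0002  0.001  -0.009 ] -0.0004
t 7.05 p [ 0.5657 -0.2888  0.172 ] yaw 0.042 q6 -0.62 F [ 0.  -0.3  7.2] w 0.0128 GO [-0.0001  0.0061  0.0188] -0.0004
```

>>> step_arm(moves=[0, 0.003, 0.01, 0, 1, 0, 0.006, 0.019, 0, 1, 0, 0.006, 0.021, 0, 1, 0, 0.006, 0.021, 0, 1])

```text
clock: 7.45
position: [0.5673, -0.2886, 0.164]
ee_rot: [0.003, 0.692, 0.722, -0.0]
contact_force: [-5.6, 2.1, 19.1]
width: 0.0131
```

```bash
python3 - <<'E'
from plan import *
from rig import get_image
for ph in(0,):
    t=bar(ph,53);go(t+[0,0,.0054],D[3]); go(bar(0,25)+[0,0,.0054],D[3])
i=get_image('scene');a=get_image('top')
k=lambda x:cv2.resize(x,None,fx=4,fy=4,interpolation=cv2.INTER_CUBIC)
cv2.imwrite('pics/t2.png',np.hstack([k(a['frame'][110:230,325:415]),k(i['frame'][170:290,145:255])]))
E
```

```text
t 7.45 p [ 0.5673 -0.2886  0.164 ] yaw 0.042 q6 -0.62 F [-5.6  2.1 19.1] w 0.0131 GO [-0.0004  0.0032  0.0027] -0.0002
t 7.45 p [ 0.5673 -0.2886  0.164 ] yaw 0.042 q6 -0.62 F [-5.6  2.1 19.1] w 0.0131 GO [-0.0003 -0.0428  0.0346] -0.0002
```

View pics/t2.png

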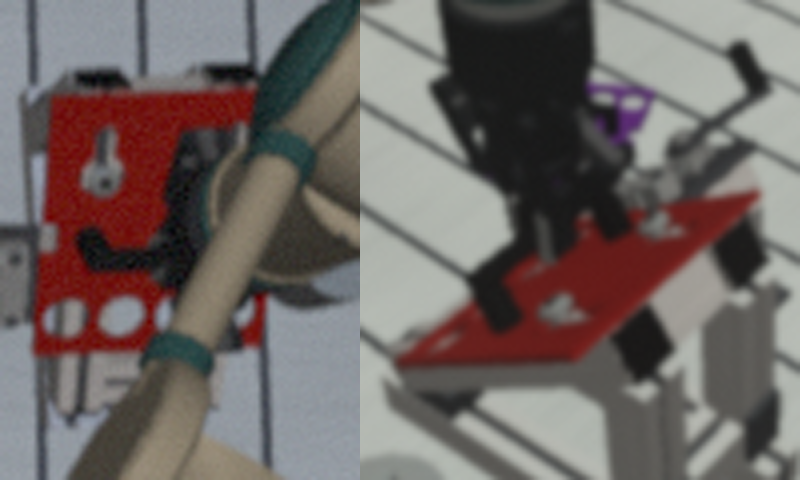

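The plate now lies flat on the rails, with a head visible inside the keyhole at (103,178). Next I slide it down the slope.

>>> step_arm(moves=[0, -0.012, 0.008, 0, 1, 0, -0.024, 0.016, 0, 1, 0, -0.036, 0.024, 0, 1, 0, -0.047, 0.032, 0, 1, 0, -0.047, 0.032, 0, 1])

```text
clock: 8.05
position: [0.5459, -0.2909, 0.149]
ee_rot: [0.006, 0.692, 0.722, 0.001]
contact_force: [-2.6, -0.9, 20.0]
width: 0.0126
```

```bash
python3 - <<'E'
from plan import *
go(bar(0,25)+[0,0,.0054],D[3])
E
```

```text
t 8.05 p [ 0.5459 -0.2909  0.149 ] yaw 0.043 q6 -0.64 F [-2.6 -0.9 20. ] w 0.0126 GO [0.0022 0.0001 0.0047] -0.0002
```

>>> step_arm(moves=[0, -0.004, 0.002, 0, 1, 0, -0.008, 0.005, 0, 1, 0, -0.008, 0.005, 0, 1, 0, -0.008, 0.005, 0, 1])

```text
clock: 8.45
position: [0.5441, -0.2911, 0.1477]
ee_rot: [0.008, 0.692, 0.722, 0.002]
contact_force: [-0.7, 2.0, 23.8]
width: 0.0127
```

```bash
python3 - <<'E'
from plan import *
go(bar(0,25)+[0,0,.0054],D[3])
E
```

```text
t 8.45 p [ 0.5441 -0.2911  0.1477] yaw 0.042 q6 -0.65 F [-0.7  2.  23.8] w 0.0127 GO [0.0025 0.0038 0.0023] -0.0002
```

>>> step_arm(moves=[0, -0.006, 0, 0, 1, 0, -0.012, 0.002, 0, 1, 0, -0.012, 0.002, 0, 1, 0, -0.012, 0.002, 0, 1])

```text
clock: 8.85
position: [0.5437, -0.2912, 0.1476]
ee_rot: [0.012, 0.692, 0.721, 0.006]
contact_force: [12.1, 3.4, 20.9]
width: 0.0126
```

```bash
python3 - <<'E'
from plan import *
from rig import get_image
go(bar(0,25)+[0,0,.0054],D[3])
i=get_image('scene');a=get_image('top')
k=lambda x:cv2.resize(x,None,fx=4,fy=4,interpolation=cv2.INTER_CUBIC)
cv2.imwrite('pics/t3.png',np.hstack([k(a['frame'][110:230,325:415]),k(i['frame'][170:290,145:255])]))
E
```

```text
t 8.85 p [ 0.5437 -0.2912  0.1476] yaw 0.041 q6 -0.65 F [12.1  3.4 20.9] w 0.0126 GO [0.0027 0.0046 0.002 ] -0.0005
```

View pics/t3.png

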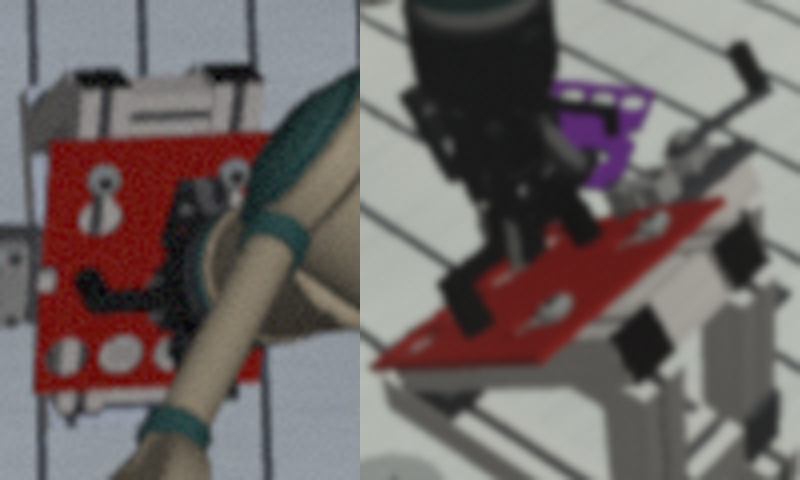

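The plate has hit a hard stop: the force rose by 13 N with no motion. Both heads now sit in the slots, at (103,182) and (236,172). I'll ease off, open slightly and lift.

>>> step_arm(moves=[0, 0.01, -0.004, 0, 1, 0, 0.01, -0.006, 0, 0.42, 0, 0.01, -0.006, 0, 0.42, 0, 0.01, -0.006, 0, 0.42, 0, 0.01, -0.006, 0, 0.42])

```text
clock: 9.45
position: [0.5403, -0.2892, 0.1435]
ee_rot: [0.002, 0.692, 0.722, 0.001]
contact_force: [5.8, 0.0, 3.6]
width: 0.025
```

```bash
python3 - <<'E'
from plan import *
go(bar(0,25)+[0,0,.0054],D[3])
E
```

```text
t 9.45 p [ 0.5403 -0.2892  0.1435] yaw 0.042 q6 -0.65 F [5.8 0.  3.6] w 0.025 GO [-0.0016  0.0112 -0.0062] -0.0003
```

>>> step_arm(moves=[0, 0.008, -0.002, 0, 0.42, 0, 0.009, -0.02, 0, 0.42, 0, 0.009, -0.06, 0, 0.42, 0, 0.009, -0.12, 0, 0.42, 0, 0.009, -0.2, 0, 0.42])

```text
clock: 9.95
position: [0.5405, -0.2874, 0.2414]
ee_rot: [-0.004, 0.692, 0.722, -0.001]
contact_force: [0.4, -0.6, -0.2]
width: 0.0249
```

```bash
python3 - <<'E'
from plan import *
a=-.45
for h,w in((.12,0),):
  pin=deck(D,[-.07-.065*s(a),.139+.065*c(a),.035]);print(pin)
go([pin[0],pin[1],.245],D[3]+a)
E
```

```text
[ 0.56058102 -0.09142959  0.15742936]
t 9.95 p [ 0.5405 -0.2874  0.2414] yaw 0.042 q6 -0.64 F [ 0.4 -0.6 -0.2] w 0.0249 GO [ 0.3899  0.0567 -0.006 ] 0.1431
```

>>> step_arm(moves=[0.195, 0.02, -0.05, 0, 0, 0.195, 0.02, -0.05, 0, 0, 0.195, 0.02, -0.05, 0, 0, 0.195, 0.02, -0.05, 0, 0, 0.195, 0.02, -0.05, 0, 0])

```text
clock: 10.45
position: [0.5478, -0.1911, 0.2671]
ee_rot: [-0.001, 0.692, 0.722, -0.001]
contact_force: [-0.0, 0.5, -0.7]
width: 0.0427
```

```bash
python3 - <<'E'
from plan import *
from rig import get_image
go([.5,-.2,.2],0)
st,M,p=pose();i=get_image('wrist');pickle.dump((M,p,i),open('w2.pkl','wb'));w=(M,p,i)
for a in(-.6,-.45,-.3):print(a,(wproj(w,deck(D,[-.07-.065*s(a),.139+.065*c(a),.052]))*1.2).round())
print('pivot',(wproj(w,deck(D,[-.07,.139,.023]))*1.2).round())
a=get_image('top');
k=lambda x,q:cv2.resize(x,None,fx=q,fy=q,interpolation=cv2.INTER_CUBIC)
W=k(i['frame'],1.2)[:460];A=k(a['frame'][120:220,325:395],2.4);B=np.zeros((460,A.shape[1],3),np.uint8);B[:240]=A[:460]
cv2.imwrite('pics/w2.png',np.hstack([W,B]));print(W.shape)
E
```

```text
t 10.45 p [ 0.5478 -0.1911  0.2671] yaw 0.042 q6 -0.5 F [-0.   0.5 -0.7] w 0.0427 GO [-0.0137 -0.0961  0.1344] 0.0135
-0.6 [[328.  97.]]
-0.45 [[317.  90.]]
-0.3 [[305.  84.]]
pivot [[306. 172.]]
(460, 614, 3)
```

View pics/w2.png

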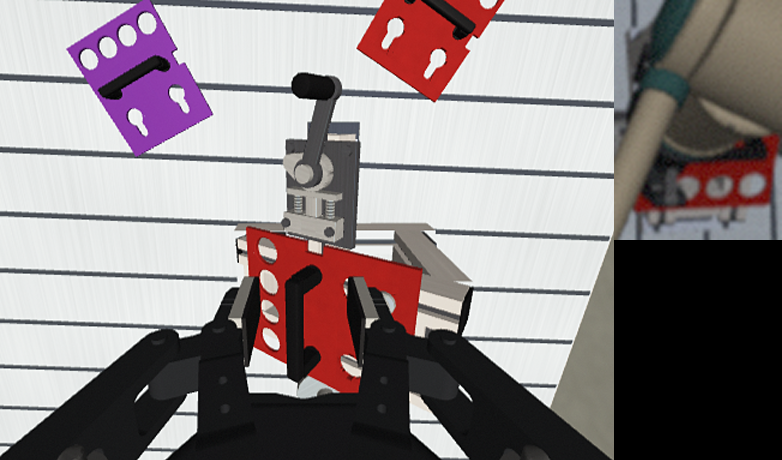

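The plate is home, with the bolt facing the notch at (316,245). The pivot is at (305,174), against a predicted (306,172), so the fit is good. The grip top is at about (299,86), which puts the cam angle near -0.25.

```bash
cat >> plan.py <<'E'
D=np.load('fit.npy')[:4]
def pin(a,h=40): return deck(D,[-.07-.065*s(a),.139+.065*c(a),h/1000])
def rows(As,h=40,hands=None):
    st,M,p=pose();a0=np.arctan2(M[1,1],M[0,1])
    print('t',round(st['clock'],2),p.round(4),a0.round(3),'F',st['contact_force'].round(1),'w',round(st['width'],4))
    for a in As:print(a,(M.T@(pin(a,h)-p)/.5).round(3),(-(D[3]+a-a0)/np.pi).round(3))
E
python3 - <<'E'
from plan import *
w=pickle.load(open('w2.pkl','rb'))
for a in(-.2,-.15,-.25):print(a,(wproj(w,pin(a,52))*1.2).round(),(wproj(w,pin(a,18))*1.2).round())
print(pin(-.2));t=pin(-.2)+[0,0,.07];go(t,D[3]-.2);rows([-.2])
E
```

```text
-0.2 [[297.  82.]] [[324.  86.]]
-0.15 [[293.  82.]] [[321.  86.]]
-0.25 [[301.  83.]] [[328.  87.]]
[ 0.54492308 -0.08692428  0.15271541]
t 10.55 p [ 0.548  -0.1916  0.2669] yaw 0.041 q6 -0.5 F [ 0.7  0.  -0.6] w 0.0424 GO [0.2094 0.0026 0.0883] 0.0631
t 10.55 [ 0.548  -0.1916  0.2669] 0.041 F [ 0.7  0.  -0.6] w 0.0424
-0.2 [0.209 0.003 0.228] 0.063
```

>>> step_arm(moves=[0.208, 0.008, 0.05, 0.078, -0.2, 0.208, 0.008, 0.08, 0.078, -0.2, 0.208, 0.008, 0.08, 0.078, -0.2, 0.208, 0.008, 0.08, 0.078, -0.2, 0.208, 0.008, 0.08, 0.078, -0.2])

```text
clock: 11.05
position: [0.5487, -0.088, 0.2279]
ee_rot: [0.001, 0.775, 0.632, -0.0]
contact_force: [-0.4, -0.2, 0.3]
width: 0.0515
```

```bash
python3 - <<'E'
from plan import *
rows([-.25])
E
```

```text
t 11.05 [ 0.5487 -0.088   0.2279] -0.202 F [-0.4 -0.2  0.3] w 0.0515
-0.25 [ 0.001 -0.002  0.147] 0.002
```

>>> step_arm(moves=[0.001, -0.002, 0.06, 0, -0.2, 0.001, -0.002, 0.11, 0, -0.2, 0.001, -0.002, 0.147, 0, -0.2, 0.001, -0.002, 0.147, 0, -0.2])

```text
clock: 11.45
position: [0.5463, -0.0875, 0.1524]
ee_rot: [-0.001, 0.775, 0.631, -0.001]
contact_force: [-0.0, 0.1, -0.3]
width: 0.0512
```

```bash
python3 - <<'E'
from plan import *
from rig import get_image
rows([-.1,.05,.2,.35,.5])
i=get_image('wrist');cv2.imwrite('pics/w3.png',i['frame'])
E
```

```text
t 11.45 [ 0.5463 -0.0875  0.1524] -0.204 F [-0.   0.1 -0.3] w 0.0512
-0.1 [-0.    -0.014  0.007] -0.047
0.05 [-0.004 -0.029  0.018] -0.095
0.2 [-0.01  -0.044  0.029] -0.142
0.35 [-0.019 -0.057  0.04 ] -0.19
0.5 [-0.03  -0.069  0.05 ] -0.238
```

View pics/w3.png

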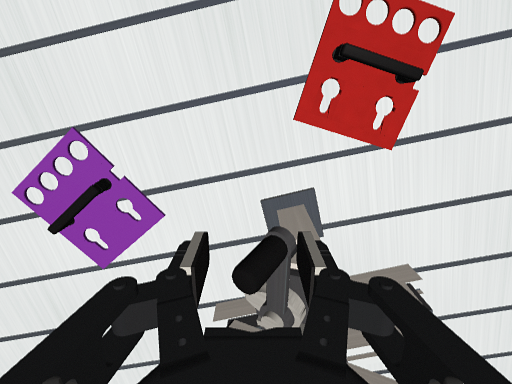

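The grip is caged between the jaws, at about (262,260). I'll swing it along the arc.

>>> step_arm(moves=[0, -0.014, 0.007, -0.047, -0.2, -0.004, -0.029, 0.018, -0.095, -0.2, -0.01, -0.044, 0.029, -0.142, -0.2, -0.019, -0.057, 0.04, -0.19, -0.1, -0.03, -0.069, 0.05, -0.238, 0])

```text
clock: 12.0
position: [0.5132, -0.0953, 0.1316]
ee_rot: [0.004, 0.489, 0.872, 0.001]
contact_force: [2.1, -0.3, 0.9]
width: 0.0429
```

```bash
python3 - <<'E'
from plan import *
rows([.5,.65,.8,.95,1.1])
E
```

```text
t 12.0 [ 0.5132 -0.0953  0.1316] 0.549 F [ 2.1 -0.3  0.9] w 0.0429
0.5 [ 0.005 -0.007  0.008] 0.002
0.65 [ 0.002 -0.024  0.018] -0.046
0.8 [-0.004 -0.041  0.026] -0.094
0.95 [-0.012 -0.057  0.033] -0.141
1.1 [-0.022 -0.072  0.039] -0.189
```

>>> step_arm(moves=[0.002, -0.024, 0.018, -0.046, 0, -0.004, -0.041, 0.026, -0.094, 0.1, -0.012, -0.057, 0.033, -0.141, 0.1, -0.022, -0.072, 0.039, -0.189, 0.2, -0.022, -0.072, 0.039, -0.189, 0.2])

```text
clock: 12.5
position: [0.4878, -0.1233, 0.1117]
ee_rot: [0.003, 0.216, 0.976, -0.0]
contact_force: [2.0, 0.5, 0.6]
width: 0.0341
```

```bash
python3 - <<'E'
from plan import *
rows([1.1,1.2,1.3,1.4,1.5,1.571])
E
```

```text
t 12.5 [ 0.4878 -0.1233  0.1117] 1.136 F [2.  0.5 0.6] w 0.0341
1.1 [-0.001 -0.    -0.001] -0.002
1.2 [-0.003 -0.013  0.002] -0.034
1.3 [-0.006 -0.025  0.005] -0.066
1.4 [-0.009 -0.037  0.006] -0.098
1.5 [-0.014 -0.049  0.007] -0.13
1.571 [-0.018 -0.058  0.007] -0.152
```

>>> step_arm(force=25, moves=[-0.003, -0.013, 0.002, -0.034, 0.2, -0.006, -0.025, 0.005, -0.066, 0.3, -0.009, -0.037, 0.006, -0.098, 0.4, -0.014, -0.049, 0.007, -0.13, 0.5, -0.018, -0.058, 0.007, -0.152, 1])

```text
clock: 13.0
position: [0.4817, -0.1508, 0.1069]
ee_rot: [0.0, -0.022, 1.0, 0.001]
contact_force: [2.8, 7.3, -5.0]
width: 0.0153
```

>>> step_arm(moves=[0, 0, 0, 0, 1, 0, 0, 0, 0, 1, 0, 0, 0, 0, 1])

```text
clock: 13.3
position: [0.4818, -0.1513, 0.1067]
ee_rot: [0.0, -0.021, 1.0, 0.0]
contact_force: [0.9, 4.5, -2.8]
width: 0.0153
```

```bash
python3 - <<'E'
from plan import *
rows([1.5,1.571,1.62])
E
```

```text
t 13.3 [ 0.4818 -0.1513  0.1067] 1.613 F [ 0.9  4.5 -2.8] w 0.0153
1.5 [-0.004  0.005 -0.003] 0.022
1.571 [-0.004 -0.004 -0.003] -0.0
1.62 [-0.004 -0.011 -0.003] -0.016
```

>>> step_arm(moves=[0, -0.006, 0, 0, 1, 0, -0.006, 0, 0, 1, 0, -0.006, 0, 0, 1, 0, -0.006, 0, 0, 0.4, 0, -0.006, 0, 0, 0.4])

```text
clock: 13.8
position: [0.482, -0.1557, 0.1071]
ee_rot: [0.0, -0.022, 1.0, -0.001]
contact_force: [-0.2, 0.4, -0.9]
width: 0.0256
```

>>> step_arm(moves=[0, -0.006, 0, 0, 0.4, 0, -0.006, -0.04, 0, 0.4, 0, -0.006, -0.12, 0, 0.4, 0, -0.006, -0.22, 0, 0.2, 0, -0.006, -0.3, 0, 0])

```text
clock: 14.3
position: [0.4819, -0.1586, 0.2592]
ee_rot: [0.001, -0.022, 1.0, -0.001]
contact_force: [1.2, -0.1, 0.4]
width: 0.0423
```

```bash
python3 - <<'E'
from plan import *
deckc=deck(D,[-.07,.1,.0]);go([deckc[0]-.03,deckc[1]+.02,.30],D[3]);print(deckc); rows([1.571])
E
```

```text
t 14.3 p [ 0.4819 -0.1586  0.2592] yaw 1.614 q6 -2.07 F [ 1.2 -0.1  0.4] w 0.0423 GO [-0.0987 -0.0253 -0.0813] 0.5001
[ 0.56169836 -0.18900102  0.11254244]
t 14.3 [ 0.4819 -0.1586  0.2592] 1.614 F [ 1.2 -0.1  0.4] w 0.0423
1.571 [-0.004  0.011  0.302] 0.0
```

>>> step_arm(moves=[-0.03, -0.02, -0.06, 0.1, 0, -0.06, -0.03, -0.06, 0.2, 0, -0.1, -0.05, -0.06, 0.23, 0, -0.132, -0.066, -0.06, 0.23, 0, -0.132, -0.066, -0.06, 0.23, 0])

```text
clock: 14.8
position: [0.5509, -0.1896, 0.2862]
ee_rot: [0.001, 0.336, 0.942, -0.001]
contact_force: [-0.2, 0.1, -0.0]
width: 0.0426
```

>>> step_arm(moves=[0, 0, 0, 0.1, 0, 0, 0, 0, 0.2, 0, 0, 0, 0, 0.27, 0, 0, 0, 0, 0.27, 0, 0, 0, 0, 0.27, 0])

```text
clock: 15.3
position: [0.5489, -0.1886, 0.2866]
ee_rot: [0.0, 0.658, 0.753, -0.0]
contact_force: [0.4, 1.0, -0.1]
width: 0.0424
```

>>> step_arm(moves=[0, 0, 0, 0.05, 0, 0, 0, 0, 0.05, 0])

```text
clock: 15.5
position: [0.5489, -0.1885, 0.2866]
ee_rot: [0.0, 0.713, 0.702, -0.0]
contact_force: [-0.1, 0.1, -0.4]
width: 0.0424
```

```bash
python3 - <<'E'
from plan import *
from rig import get_image
go([.548,-.19,.28],D[3])
st,M,p=pose();i=get_image('wrist');w=(M,p,i);pickle.dump(w,open('w4.pkl','wb'))
def pr(n,P):
    u=(wproj(w,deck(D,np.array(P)/1000))[0]);print(n,u.round(1),((u-[160,50])*2.6).round())
for a in(1.3,1.571,1.83):pr(('pin',a),[-70-65*s(a),139+65*c(a),52])
pr('pivot',[-70,139,23]);pr('nose out',[-70,69,10]);pr('nose in',[-70,83,10])
pr('screwL',[0,40,14]);pr('slot end open c',[-28,40,5]);pr('edge+y',[25,75,5]);pr('edge-y',[25,-75,5]);pr('low+y',[-155,75,5])
f_=i['frame'][50:270,160:460];cv2.imwrite('pics/w4.png',cv2.resize(f_,None,fx=2.6,fy=2.6,interpolation=cv2.INTER_CUBIC))
E
```

```text
t 15.5 p [ 0.5489 -0.1885  0.2866] yaw -0.016 q6 -0.43 F [-0.1  0.1 -0.4] w 0.0424 GO [-0.0031 -0.0018  0.0132] -0.0187
('pin', 1.3) [187.  128.5] [ 70. 204.]
('pin', 1.571) [187.7 144.6] [ 72. 246.]
('pin', 1.83) [191.  159.7] [ 81. 285.]
pivot [251.2 142.8] [237. 241.]
nose out [261.3 201.3] [263. 393.]
nose in [260.7 189.9] [262. 364.]
screwL [316.8 239.4] [408. 492.]
slot end open c [296.3 229.9] [354. 468.]
edge+y [345.4 209.6] [482. 415.]
edge-y [339.  330.4] [465. 729.]
low+y [210.3 185.8] [131. 353.]
```

View pics/w4.png

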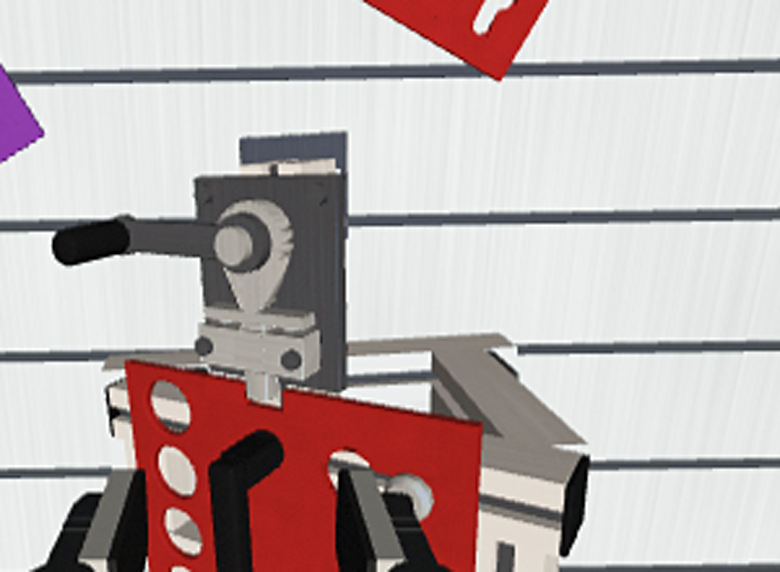

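The lever's grip top is at (70,246), against (72,246) predicted for 1.571 rad. The lobe points squarely at the bolt, and the nose stands in the notch at (265,400). The screw head is at the slot end at (412,498), and the gripper is clear.

```bash
python3 -c "
from rig import job;print(job.sign_off())"
```

```text
the job is handed in; nothing more can be done
None
```

I hung the large red plate on both screws, locked it with the cam, and handed the job in at about 15.6 s of the 59 s allowed. Sign-off gave no verdict.

**Hanging the plate:** I gripped the handle bar and pressed the plate's top edge onto the rails, so that the plate tilted to the slope in the jaws. I then slid it down until it hit a hard stop, where the force rose by about 13 N with no further motion, and released it.

**Locking it:** I caged the cam grip between the jaws, swung it along its arc to the high point, let go and lifted clear.

**Last checks:**
- **Cam:** in the final wrist picture the grip is within 2 crop pixels (under 1 image pixel) of where 1.571 rad should put it.
- **Bolt:** the lobe points squarely at the bolt, and its nose stands in the notch.
- **Plate:** its visible edges and the left screw head sit 7 to 9 crop pixels (about 3 image pixels) lower than predicted. They are all offset the same way, so I took this as calibration bias. In that view a finger partly hides the left keyhole and the right screw is out of the crop. Both heads were last seen in their slots just before I released the plate.
- **Clearance:** the wrist force was near zero and the gripper was clear. I didn't measure the hexes and billet again, but the arm stayed well away from them.

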